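# Cock the trolley launcher

## Task

Cock the spring launcher clamped to the end of the trolley track: push its upright knobbed handle back along the slot, against the spring, to the corner, then push it over sideways into the notch as far as it goes, so that it stays latched there once you let go. Only push it, with the fingertips or the outside of the fingers, without gripping or forcing it, and leave the trolley and the things standing beside the track where they are.

Things in the scene. Friction and masses are not known exactly. Their poses are not given: they have to be found in the camera images.
- track: Fixed low aluminium track, 94 mm wide, 625 mm long, deck 45 mm above the table, with the launcher built on its rear end. Origin on the table right under the handle's rest position. z up; +y along the track to its rear, the way the handle is pushed to load the spring; +x level, square to the track, the side the notch is on. Front end at y = -500 mm, rear end at y = +125 mm.
- barrel (a point): Point on the axis of the launcher's barrel, under the handle at rest, 80 mm above the table. The barrel is a bright steel tube, 40 mm outside diameter (top 100 mm above the table), lying along the track's y from -36 to +97 mm. A 10 mm rod with a 32 mm rubber bumper sticks out in front to y = -112 mm and draws in as the handle goes back.
- corner (a point): Corner of the L-shaped slot, on the barrel's top, where the stem's centre passes, 55 mm towards the track's +y from the handle's rest. The slot is 13 mm wide and cut through the barrel's wall: straight along the top from the rest position to this corner, then square round the barrel towards the track's +x (the notch).
- knob (a point): Centre of the handle's black ball knob (22 mm diameter), 50 mm from the barrel's axis: 130 mm above the table when upright. Below it a 10 mm steel stem goes down through the slot; pushing or squeezing with over 30 N would bend it. At the notch's end the knob has moved about 54 mm along the track's +y and 32 mm along +x from rest, and is about 12 mm lower.
- plunger (a joint): How far handle and rod have been pushed back (m): 0 at rest at the slot's front end, about 0.056 against the rear wall at the corner, about 0.053 latched in the notch. A spring pushes it forward with about 3 N at rest and 7 N at the corner: let go in the straight part of the slot, it runs back to 0.
- handle (a joint): How far the handle is turned over about the barrel's axis towards the track's +x (rad): 0 upright, about 0.7 at the end of the notch. It has some 0.08 rad of play either way in the straight slot and can turn over only at the corner (plunger above about 0.052). In the notch the spring presses the stem on its front wall and friction keeps the handle where it is left; under 5 N at the knob turns it.
- trolley: Grey four-wheeled trolley parked on the track in front of the bumper, 150 mm long, 62 mm wide, 56 mm high, braked. Origin at the centre of its underside, on the deck. Leave it alone.
- brass_weight: Brass weight with a small knob, 36 mm diameter, 52 mm high, standing on the table beside the track. Origin at the centre of its underside. Leave it alone.
- jar: White plastic jar with a red lid, 54 mm diameter, 68 mm high, standing on the table beside the track. Origin at the centre of its underside. Leave it alone.
- exciter: Vibration exciter: a dark drum of 92 mm diameter on a 120 mm square black base, with a white disc of 62 mm diameter on its shaft, 109 mm high, standing on the table on the notch side of the track. Origin at the centre of its underside. Leave it alone.

How it is judged:
On the way, in this order (a step that is already met when the one before it is completed fails the run):
1. the handle has been pushed back to the corner of the slot (value of joint plunger above 0.05 m), for 0.1 s.
2. the handle has been pushed over to the end of the notch (value of joint plunger above 0.05 m and value of joint handle above 0.58 rad), for 0.2 s.
At the end, for the whole second after the job is handed in: The handle rests, by itself, at the end of the notch: plunger back by more than 50 mm and handle turned over by more than 0.58 rad (it stops at about 0.7) (all of step 2 and velocity of joint handle between -0.05 and 0.05 rad/s); the robot touches nothing.
It fails at once if the launcher is gripped or forced: pressed or squeezed with more than 35 N (contact force between the fingers and track above 35 N).
It fails at once if the trolley is moved or lifted by more than 15 mm (distance of trolley from where it was at the start of the episode above 0.015 m).
It fails at once if the brass weight is moved or lifted by more than 15 mm (distance of brass_weight from where it was at the start of the episode above 0.015 m).
It fails at once if the jar is moved or lifted by more than 15 mm (distance of jar from where it was at the start of the episode above 0.015 m).
It fails at once if the exciter is moved or lifted by more than 15 mm (distance of exciter from where it was at the start of the episode above 0.015 m).
It also fails if it takes over 45 s, if anything falls off the work surface, if the arm or the gripper's body presses on something with over 40 N, if the wrist force passes 120 N, or if a joint passes its speed limit or range.

## Robot

A 6-joint arm with a two-finger parallel gripper is mounted at the origin on the work surface. World frame = base frame: x ahead of the robot, y to its left, z up, the work surface at z = 0. Lengths are in m, angles in rad, forces in N, time in s.
With the tool pointing down it reaches from about 0.3 to 0.875 m from the base axis. Payload 6.4 kg.
Tool frame: the origin (TCP) lies midway between the tips of the shut fingers; the grasp point (between the pads) lies 19 mm behind it; z points along the fingers, y is the line along which they close (so a half turn about z gives the same grasp; the last joint's range is limited). The gripper opens to 85 mm and grips with 20 to 120 N. Pads are 22 mm wide; open, the fingers measure 114 mm over their backs; the gripper's body (76 mm by 85 mm) begins 54 mm behind the grasp point. The pads swing forward as they close: fully open they stand 13 mm farther back than shut.
Start: joints at [-1.346, 0.181, 1.607, -0, 1.354, -0.206], TCP at [0.24, -0.522, 0.231] pointing down, gripper open.
Joint ranges: [-2.99, 2.99], [-0.89, 2.07], [0.3, 2.58], [-1.14, 4.28], [0, 2.63], [-3.12, 3.12]. Speed limits (rad/s): [2.57, 2.57, 3.01, 3.14, 3.14, 3.14].

## Interface

Orientations are given as a unit quaternion [w, x, y, z].
In Python, from workcell import get_obs, optics, arm, find_in, masks_of gives the robot as it stands.
- The arm moves only by the tool play_rows, never from a script. Its argument "commands" is a list of rows, each a list of 3 entries, a list of its own where there are three numbers: the shift along the tool's x, y, z in m, then the turn about the tool's z in degrees, then the opening, from 0 (shut) to 1 (fully open). In form: [[[dx, dy, dz], twist, fingers], ...]. A call has 1 to 8 rows; each row shifts and turns the commanded pose from where the row before left it, along the tool's axes as they then stand; what a row does not reach is not made up. A row lasts 1/10 s, in which the tool goes at most 50 mm and 8.59 degrees, less where a joint would pass 70% of its speed; a pose out of reach is approached as far as the arm can. A call with a gripper value outside its range is refused whole. The fingers move at their own pace and stop on an object; "squeeze" is the grip in N (left out, the last holds). Time passes only in rows, so rows that do not move let the fingers close. It gives the time, the measured TCP pose, the force, the opening and the grip force at its end, in the units of the state.
- get_obs(): the state, without advancing time (a new reading comes with each control period).
- optics.capture(name): name is "side" or "top"; returns (picture, depth): 480x640x3 uint8, red, green, blue; 480x640 float32, m along the optical axis (not along the pixel's ray), 0 where there is no reading.
- optics.get_calibration(name): a dict with "mtx" (3x3 intrinsics, pixels), "dist_coeffs" ([k1, k2, p1, p2, k3] as OpenCV has them; the pictures are not rectified), "world_from_camera" (4x4, takes a point from camera to world coordinates). Camera axes: x right, y up, looking along -z (the intrinsics and any distortion apply to the point x, -y, -z); pixel columns grow to the right and rows downward; lengths in m; the calibration is good to about 2 mm. A picture is of the moment at which its call begins. get_calibration takes no time and is no camera call.
- arm.sign_off(): hands the job in; it is judged then, once.
Trained networks look in the newest picture that a camera, given by its name, has taken for a name from the list of things; names that differ only in an ending like _2 or _b are one class to them, and where a whole thing is asked for, a point or a joint stands for the part that bears it (a point fixed in the world has none). Each returns a list of dicts, best first, with "score" (0 to 1); they miss things now and then, are a little off and sometimes report something else, mostly with a low value. They report only what shows in the picture. A call takes as long as a camera call.
- find_in(camera, name): "box" ([left, top, width, height] as shares, 0 to 1, of the picture: columns of its width, rows of its height, round what is visible of it).
- masks_of(camera, name): "mask" (480x640 bool, what is visible of it) and "box" ([left, top, width, height] as shares, 0 to 1, of the picture: columns of its width, rows of its height, round what is visible of it).
The state is a dict: "clock": time; "joints": joint angles; "dq": joint speeds; "tau": joint torques, N m; "ee_pos": TCP position; "orientation": TCP orientation; "force": force on the tool from outside, world axes, zero at the start; "moment": the same for the moment, N m; "width": finger opening in m; "grasp_force": force on a finger pad.
Only numpy, scipy, OpenCV 4.12 (cv2) and the standard library are available. Lean on these libraries where they do the work, as an engineer would, in place of code of your own. Each camera call takes 0.05 s, during which the arm holds its last target. There are 200 camera calls.

## Working session

There is one attempt and no reset: what is moved stays moved. The work goes in short steps, Python scripts to look and compute and a tool call to move; the robot and the scene stay as the last step left them, time stands still between calls to the robot, and variables do not carry over. Pictures are saved under pics/ and viewed, at most 10 in all, crops included, and the job is handed in when it is done.

Besides the shell and the picture viewer there is one more tool, called after "Call:" by a JSON object that holds its "op" and its "data". play_rows: Moves the arm, as the interface text tells. Its arguments: {"type":"object","properties":{"commands":{"type":"array"},"squeeze":{"type":"number"}},"required":["commands"]}

```bash
mkdir -p pics; cat > h.py <<'E'
import numpy as np, cv2
from workcell import get_obs, optics, arm, find_in, masks_of
def cloud(cam,depth):
    c=optics.get_calibration(cam);K=np.array(c["mtx"],float);d=np.array(c["dist_coeffs"],float);T=np.array(c["world_from_camera"])
    v,u=np.mgrid[0:480,0:640]
    p=cv2.undistortPoints(np.stack([u,v],-1).reshape(-1,1,2).astype(float),K,d).reshape(480,640,2)
    P=np.stack([p[...,0]*depth,-p[...,1]*depth,-depth],-1)
    return P@T[:3,:3].T+T[:3,3]
def snap(cam,f=None):
    im,de=optics.capture(cam)
    if f: cv2.imwrite(f"pics/{f}.png",im[...,::-1])
    return im,de,cloud(cam,de)
E
python3 - <<'E'
from h import *
for cam in("top","side"):
    im,de,W=snap(cam,cam+"1")
    print(cam,np.round(optics.get_calibration(cam)["world_from_camera"],3).tolist())
    for n in["track","knob","trolley","brass_weight","jar","exciter"]:
        for r in masks_of(cam,n)[:2]:
            m=r["mask"]&(de>0); v,u=np.nonzero(m)
            if len(u)==0: print(n,'empty');continue
            print(n,round(r["score"],2),len(u),"px",u.mean().round(),v.mean().round(),np.median(W[m],0).round(3),np.percentile(W[m],3,axis=0).round(3),np.percentile(W[m],97,axis=0).round(3))
print(get_obs())
E
```

```text
top [[-0.019, 0.98, -0.196, 0.372], [-0.999, -0.025, -0.028, -0.029], [-0.033, 0.195, 0.98, 0.971], [0.0, 0.0, 0.0, 1.0]]
track 0.81 16645 px 353.0 277.0 [ 0.483 -0.035  0.048] [ 0.427 -0.383  0.035] [0.54  0.212 0.099]
track 0.64 341 px 286.0 334.0 [0.389 0.053 0.033] [0.373 0.037 0.025] [0.404 0.069 0.054]
knob 0.72 151 px 252.0 264.0 [0.497 0.097 0.138] [0.488 0.088 0.128] [0.508 0.106 0.142]
trolley 0.91 3357 px 429.0 277.0 [ 0.476 -0.192  0.087] [ 0.447 -0.263  0.071] [ 0.507 -0.121  0.093]
brass_weight 0.84 357 px 286.0 334.0 [0.389 0.053 0.032] [0.373 0.037 0.007] [0.404 0.069 0.054]
brass_weight 0.55 4064 px 246.0 191.0 [0.636 0.117 0.079] [0.594 0.067 0.011] [0.706 0.179 0.111]
jar 0.89 858 px 361.0 220.0 [ 0.582 -0.083  0.068] [ 0.563 -0.106  0.014] [ 0.608 -0.06   0.071]
exciter 0.58 4099 px 246.0 192.0 [0.636 0.117 0.078] [0.593 0.067 0.011] [0.707 0.183 0.111]
side [[-0.996, 0.071, -0.058, 0.469], [-0.091, -0.783, 0.615, 0.479], [-0.002, 0.618, 0.787, 0.739], [0.0, 0.0, 0.0, 1.0]]
track 0.61 14056 px 328.0 282.0 [0.492 0.063 0.049] [ 0.433 -0.382  0.02 ] [0.546 0.224 0.1
[... 556 characters left out ...]
] [0.7   0.188 0.11 ]
{'clock': 0.7, 'joints': array([-1.34629327e+00,  1.80780988e-01,  1.60698984e+00,  5.32810123e-06,
        1.35381387e+00, -2.06287655e-01]), 'dq': array([ 0.00076912,  0.0011222 , -0.00082341, -0.00050214, -0.00034616,
       -0.00131392]), 'tau': array([ 4.61735035e-04, -4.44703889e+01, -3.51623797e+01, -2.82710735e-04,
        4.73622222e-04, -1.30324065e-05]), 'ee_pos': array([ 0.24014159, -0.52247121,  0.23130407]), 'orientation': array([3.94945492e-06, 9.76892092e-01, 2.13733105e-01, 2.63766432e-06]), 'force': array([-0.56560496, -0.03459163, -0.18341309]), 'moment': array([-0.00069006, -0.04608111, -0.01079626]), 'grasp_force': 0.0, 'width': 0.08557929067402598}
```

```bash
python3 - <<'E'
from h import *
for cam in("top","side"):
    im,de,W=snap(cam)
    # barrel top ridge and deck
    n=W
    m=(de>0)&(n[...,2]>.04)&(n[...,2]<.052)&(abs(n[...,0]-.485)<.1)&(n[...,1]<.25)
    (c,s,a)=cv2.minAreaRect(n[m][:,:2].astype(np.float32)*1000); print(cam,"deck",c,s,a)
    b=(de>0)&(n[...,2]>.085)&(n[...,2]<.104)&(abs(n[...,0]-.5)<.03)&(n[...,1]>.05)&(n[...,1]<.22)
    P=n[b]; print("barrel",np.polyfit(P[:,1],P[:,0],1),P[:,1].min(),P[:,1].max(),np.percentile(P[:,2],95))
    for r in masks_of(cam,"knob")[:1]:
        M=r["mask"]&(de>0)&(n[...,2]>.12); Q=n[M]
        f=lambda c:((np.linalg.norm(Q-c,axis=1)-.011))
        from scipy.optimize import least_squares
        s=least_squares(f,Q.mean(0)-[0,0,.008],loss="soft_l1",f_scale=.001);print("knob",s.x.round(4),s.cost)
E
```

```text
top deck (490.53546142578125, -89.7022705078125) (191.6541290283203, 639.7820434570312) 3.9249441623687744
barrel [0.06949552 0.48898262] 0.052173413985525385 0.19695548550825193 0.10160987574645153
knob [0.4979 0.098  0.1309] 4.561851147742369e-05
side deck (491.17138671875, -89.43829345703125) (190.76890563964844, 639.2741088867188) 3.937079906463623
barrel [0.08102972 0.49013858] 0.059483056104887466 0.19817647454948256 0.1006563316463196
knob [0.4999 0.0966 0.1302] 4.1555501499027186e-05
```

View pics/top1.png

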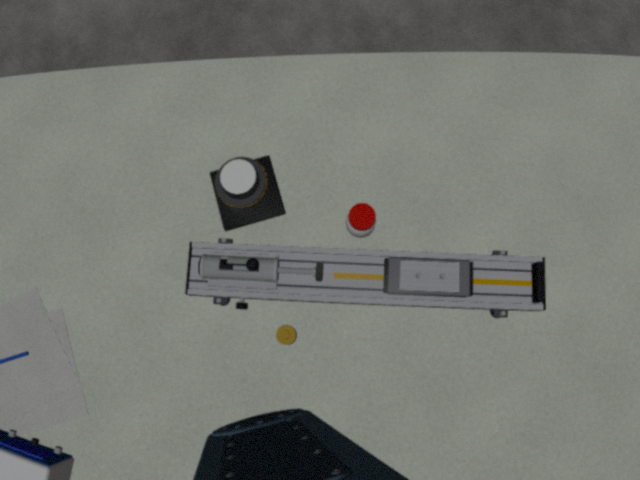

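View pics/side1.png

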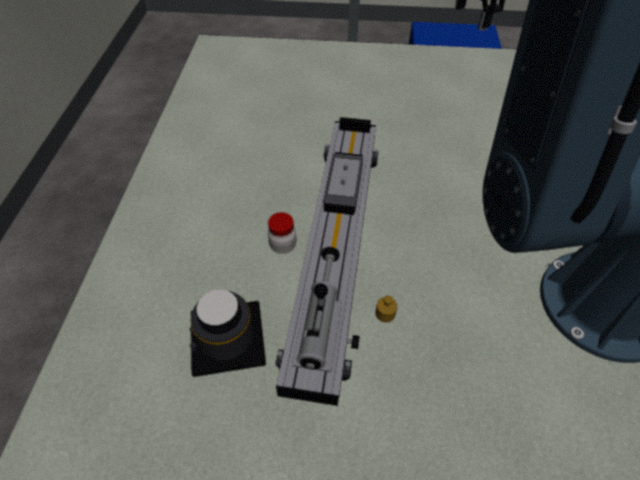

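Call:
{"op": "play_rows", "data": {"commands": [[[0,0,0],-7,0],[[0,0,0],-7,0],[[0,0,0],-7,0],[[0,0,0],0,0],[[0,0,0],0,0],[[0,0,0],0,0]], "squeeze": 20}}

```text
clock: 1.5
ee_pos: [0.2401, -0.5225, 0.2313]
orientation: [-0.0, 0.922, 0.387, 0.0]
force: [0.5, 1.8, -0.9]
width: 0.0001
grasp_force: 0.0
```

Call:
{"op": "play_rows", "data": {"commands": [[[0.037,-0.0155,0],0,0],[[0.037,-0.0155,0],0,0],[[0.037,-0.0155,0],0,0],[[0.037,-0.0155,0],0,0],[[0.037,-0.0155,0],0,0],[[0.037,-0.0155,0],0,0],[[0.037,-0.0155,0],0,0],[[0.037,-0.0155,0],0,0]]}}

```text
clock: 2.3
ee_pos: [0.3586, -0.2226, 0.2315]
orientation: [0.0, 0.922, 0.387, 0.0]
force: [1.4, -0.0, -0.7]
width: -0.0001
grasp_force: 0.0
```

Call:
{"op": "play_rows", "data": {"commands": [[[0.037,-0.0155,0],0,0],[[0.037,-0.0155,0],0,0],[[0.037,-0.0155,0],0,0],[[0.037,-0.0155,0],0,0],[[0.037,-0.0155,0],0,0],[[0.03,-0.0155,0],0,0],[[0.02,-0.01,0],0,0],[[0,0,0],0,0]]}}

```text
clock: 3.1
ee_pos: [0.4491, 0.0183, 0.2314]
orientation: [-0.0, 0.921, 0.389, 0.0]
force: [-0.2, -0.5, 0.2]
width: -0.0
grasp_force: 0.0
```

Call:
{"op": "play_rows", "data": {"commands": [[[0.0185,-0.0066,0],0,0],[[0.0185,-0.0066,0],0,0],[[0.0185,-0.0066,0],0,0],[[0,0,0.03],0,0],[[0,0,0.03],0,0],[[0,0,0.02],0,0],[[0,0,0],0,0]]}}

```text
clock: 3.8
ee_pos: [0.4709, 0.0689, 0.1485]
orientation: [-0.001, 0.922, 0.387, -0.003]
force: [0.0, 0.8, -0.0]
width: 0.0
grasp_force: 0.0
```

```bash
python3 - <<'E'
from h import *
im,de,W=snap("side"); 
o=get_obs();print(o["ee_pos"],o["orientation"])
cv2.imwrite("pics/s2.png",cv2.resize(im[200:380,210:430,::-1],None,fx=3,fy=3))
E
```

```text
[0.47225179 0.0688996  0.150341  ] [-6.23352303e-04  9.21875434e-01  3.87483258e-01 -1.42137173e-03]
```

View pics/s2.png

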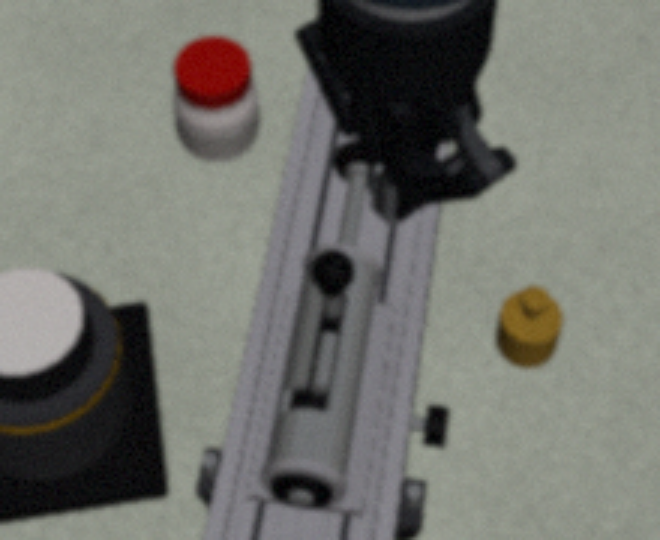

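Call:
{"op": "play_rows", "data": {"commands": [[[0,0,0.02],0,0],[[0,0,0.016],0,0],[[0,0,0.005],0,0],[[0.008,0,0],0,0],[[0,0,0],0,0],[[0,0,0],0,0]]}}

```text
clock: 4.45
ee_pos: [0.48, 0.0754, 0.1115]
orientation: [0.001, 0.922, 0.388, 0.001]
force: [0.2, -0.1, 0.5]
width: -0.0
grasp_force: 0.0
```

Call:
{"op": "play_rows", "data": {"commands": [[[0.003,0,0.002],0,0],[[0.003,0,0],0,0],[[0.0038,-0.0032,0],0,0],[[0.0038,-0.0032,0],0,0],[[0.0038,-0.0032,0],0,0],[[0.0038,-0.0032,0],0,0],[[0,0,0],0,0]]}}

```text
clock: 5.15
ee_pos: [0.4845, 0.0999, 0.1083]
orientation: [-0.0, 0.921, 0.388, -0.0]
force: [-1.1, -2.6, 1.3]
width: 0.0002
grasp_force: 1.3
```

```bash
cat >> h.py <<'E'
from scipy.optimize import least_squares
def knob():
    for cam in("side","top"):
        im,de,n=snap(cam)
        for r in masks_of(cam,"knob")[:1]:
            Q=n[r["mask"]&(de>0)&(n[...,2]>.105)&(n[...,2]<.145)]
            s=least_squares(lambda c:np.linalg.norm(Q-c,axis=1)-.011,Q.mean(0)-[0,0,.008],loss="soft_l1",f_scale=.001).x
            d=s-[.499,.0973,.13];print(cam,r["score"],len(Q),s.round(4),"track dx,dy",round(d[0]*.9977-d[1]*.0685,4),round(d[0]*.0685+d[1]*.9977,4))
    return im,de,n
E
python3 - <<'E'
from h import *
knob(); o=get_obs();print(o["ee_pos"],o["force"])
im,de,W=snap("side");cv2.imwrite("pics/s3.png",cv2.resize(im[200:380,210:430,::-1],None,fx=3,fy=3))
E
```

```text
side 0.53 183 [0.5045 0.11   0.1295] track dx,dy 0.0047 0.013
[0.48444672 0.09949674 0.10829713] [-1.43914757 -2.46844877  1.65603975]
```

View pics/s3.png

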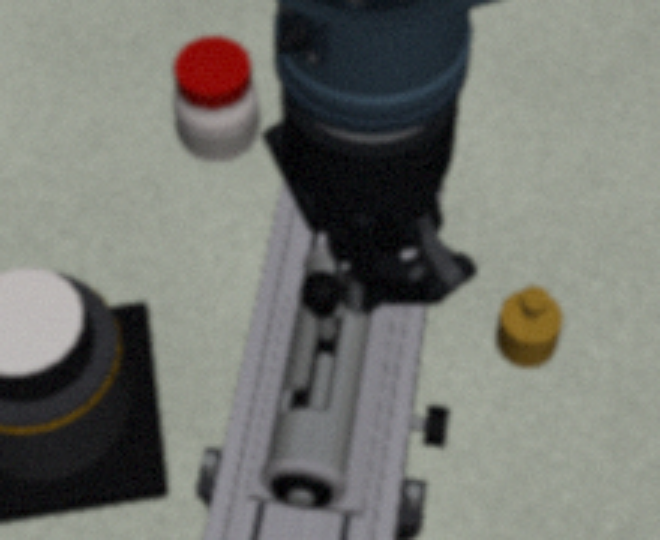

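Call:
{"op": "play_rows", "data": {"commands": [[[0,0.003,0],0,0],[[0.0038,-0.0032,0],0,0],[[0.0038,-0.0032,0],0,0],[[0.0038,-0.0032,0],0,0],[[0.0038,-0.0032,0],0,0],[[0.0038,-0.0032,0],0,0],[[0.0038,-0.0032,0],0,0],[[0,0,0],0,0]]}}

```text
clock: 6.2
ee_pos: [0.4884, 0.1265, 0.1079]
orientation: [0.0, 0.922, 0.388, -0.001]
force: [-3.0, -3.5, 1.9]
width: -0.0002
grasp_force: 2.7
```

```bash
python3 - <<'E'
from h import *
knob(); o=get_obs();print(o["ee_pos"],o["force"])
E
```

```text
side 0.61 204 [0.507  0.1376 0.1295] track dx,dy 0.0052 0.0408
[0.48832585 0.12652719 0.10793564] [-2.96359826 -4.41500829  1.55540317]
```

Call:
{"op": "play_rows", "data": {"commands": [[[0.0023,-0.002,0],0,0],[[0.0023,-0.002,0],0,0],[[0.0023,-0.002,0],0,0],[[0.0023,-0.002,0],0,0],[[0,0,0],0,0],[[0,0,0],0,0]]}}

```text
clock: 7.0
ee_pos: [0.4895, 0.1392, 0.1081]
orientation: [-0.0, 0.922, 0.388, -0.0]
force: [-1.1, -1.9, -0.1]
width: 0.0004
grasp_force: 1.1
```

```bash
python3 - <<'E'
from h import *
knob(); o=get_obs();print(o["ee_pos"],o["force"])
E
```

```text
side 0.55 189 [0.5105 0.1471 0.129 ] track dx,dy 0.0081 0.0504
[0.4894996  0.13920933 0.10816538] [-1.33054578 -1.53489562  0.28927501]
```

Call:
{"op": "play_rows", "data": {"commands": [[[0.0015,-0.0013,0],0,0],[[0,0,0],0,0],[[0.002,0.0023,0],0,0],[[0.002,0.0023,0],0,0],[[0.002,0.0023,0],0,0],[[0.002,0.0023,0],0,0],[[0,0,0],0,0]]}}

```text
clock: 7.9
ee_pos: [0.5028, 0.1406, 0.1085]
orientation: [0.0, 0.922, 0.388, 0.001]
force: [-0.9, 0.1, 0.9]
width: -0.0002
grasp_force: 0.1
```

```bash
python3 - <<'E'
from h import *
knob(); o=get_obs();print(o["ee_pos"],o["force"])
im,de,W=snap("side");cv2.imwrite("pics/s4.png",cv2.resize(im[200:380,210:430,::-1],None,fx=3,fy=3))
E
```

```text
side 0.75 193 [0.524  0.1487 0.1248] track dx,dy 0.0214 0.053
[0.50223885 0.14054891 0.10851128] [-0.30795464 -0.87726544  0.17045506]
```

View pics/s4.png

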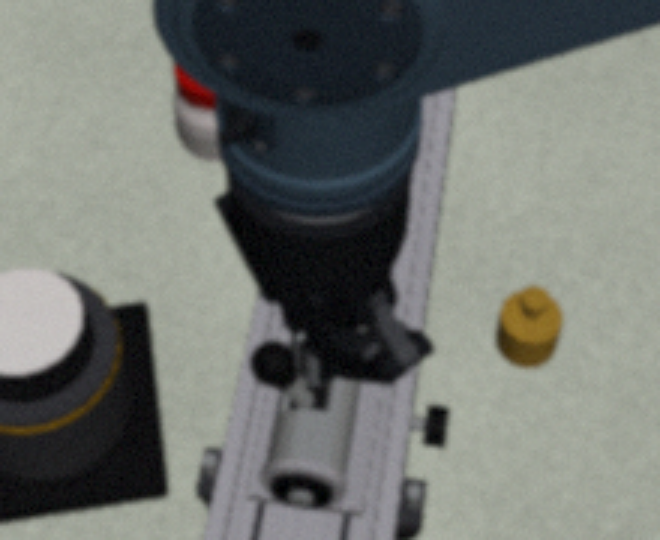

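Call:
{"op": "play_rows", "data": {"commands": [[[0.0013,0.0015,0],0,0],[[0.0013,0.0015,0],0,0],[[0.0013,0.0015,0],0,0],[[0.0013,0.0015,0],0,0],[[0,0,0],0,0]]}}

```text
clock: 8.65
ee_pos: [0.51, 0.1399, 0.1082]
orientation: [0.0, 0.922, 0.388, -0.0]
force: [-0.3, -1.2, -1.1]
width: -0.0002
grasp_force: 0.6
```

```bash
python3 - <<'E'
from h import *
knob(); o=get_obs();print(o["ee_pos"],o["force"])
E
```

```text
side 0.73 218 [0.5306 0.1481 0.1213] track dx,dy 0.0281 0.0529h.py:19: RuntimeWarning: Mean of empty slice.
  s=least_squares(lambda c:np.linalg.norm(Q-c,axis=1)-.011,Q.mean(0)-[0,0,.008],loss="soft_l1",f_scale=.001).x
  ret = um.true_divide(
Traceback (most recent call last):
  File "h.py", line 19, in knob
    s=least_squares(lambda c:np.linalg.norm(Q-c,axis=1)-.011,Q.mean(0)-[0,0,.008],loss="soft_l1",f_scale=.001).x
      ~~~~~~~~~~~~~^^^^^^^^^^^^^^^^^^^^^^^^^^^^^^^^^^^^^^^^^^^^^^^^^^^^^^^^^^^^^^^^^^^^^^^^^^^^^^^^^^^^^^^^^^^
ValueError: Initial guess is outside of provided bounds
```

Knob at 28 mm (~0.6 rad); about 4 mm more to the stop.

Call:
{"op": "play_rows", "data": {"commands": [[[0.0013,0.0015,0],0,0],[[0.0007,0.0008,0],0,0],[[0.0007,0.0008,0],0,0],[[0,0,0],0,0],[[0,0,0],0,0]]}}

```text
clock: 9.35
ee_pos: [0.5139, 0.1398, 0.1082]
orientation: [-0.0, 0.922, 0.388, -0.0]
force: [-2.2, 0.5, -1.6]
width: 0.0001
grasp_force: 1.0
```

Call:
{"op": "play_rows", "data": {"commands": [[[0.0007,0.0008,0],0,0],[[0.0007,0.0008,0],0,0],[[0,0,0],0,0],[[0,0,0],0,0]]}}

```text
clock: 9.75
ee_pos: [0.5151, 0.1397, 0.1079]
orientation: [-0.0, 0.922, 0.388, -0.001]
force: [-6.0, -0.4, -0.9]
width: -0.0004
grasp_force: 2.3
```

Call:
{"op": "play_rows", "data": {"commands": [[[-0.003,0,0],0,0],[[-0.006,0,0],0,0],[[-0.01,0,0],0,0],[[-0.01,0,0],0,0],[[0,0,-0.03],0,0],[[0,0,-0.04],0,0],[[-0.03,0,-0.03],0,0],[[-0.04,0,0],0,0]]}}

```text
clock: 10.55
ee_pos: [0.4496, 0.0681, 0.2132]
orientation: [0.002, 0.921, 0.389, 0.004]
force: [0.7, -1.8, 0.5]
width: 0.0
grasp_force: 0.0
```

Call:
{"op": "play_rows", "data": {"commands": [[[-0.03,0,0],0,0],[[0,0,0],0,0],[[0,0,0],0,0]]}}

```text
clock: 10.85
ee_pos: [0.4258, 0.0468, 0.2087]
orientation: [0.0, 0.922, 0.387, 0.001]
force: [0.9, -1.0, 0.3]
width: 0.0002
grasp_force: 0.0
```

```bash
python3 - <<'E'
from h import *
im,de,W=snap("side");cv2.imwrite("pics/s5.png",cv2.resize(im[200:380,210:430,::-1],None,fx=3,fy=3))
print(get_obs()["ee_pos"],get_obs()["force"]); knob()
E
```

```text
[0.42619529 0.04715808 0.2086464 ] [-0.82347696  0.00985192  0.61085449]
side 0.83 203 [0.535  0.1476 0.1178] track dx,dy 0.0325 0.0527
```

View pics/s5.png

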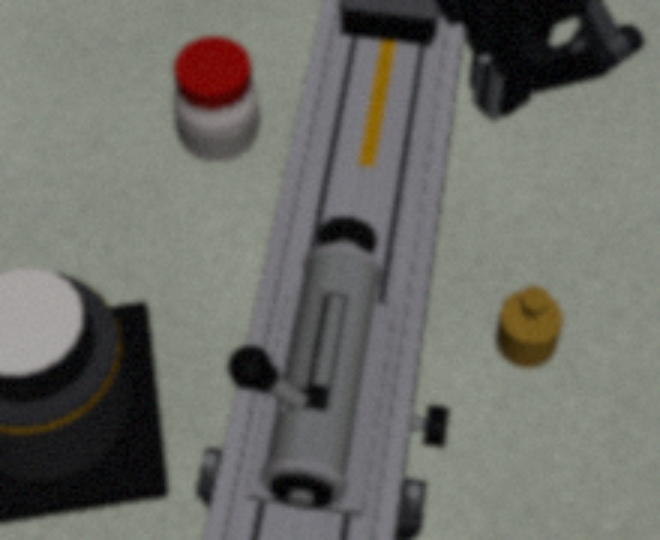

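The handle is latched: the knob, at (253,367) in the crop, sits at dx 32.5 mm, dy 53 mm, height 118 mm. The robot is clear of everything.

```bash
python3 -c "
from workcell import arm
print(arm.sign_off())"
```

```text
the job is handed in; nothing more can be done
None
```

The launcher is cocked: the handle stayed at the end of the notch after I let go (knob about 53 mm back and 32 mm over). The robot was clear of everything, and the job was handed in at about 11 s of the 45 s allowed; no verdict came back.

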